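# Throw the guarded bench switch

### The job

Switch on the power at the switch box that has the hinged metal guard: with a finger under its front lip lift the guard, push the toggle beneath it over towards the hinge as far as it goes while the guard is up, then draw the finger out and let the guard drop fully shut. Be gentle, leave the other, unguarded toggle switch as it is, and do not pick up or shove anything on the bench.

Things in the scene. Friction and masses are not known exactly. Their poses are not given: they have to be found in the camera images.
- guarded_switch: Grey switch box fixed to the bench left or right of the clamp jig, with a hinged aluminium guard on top; 112 x 120 (wide) x 65 mm high. Origin: on the bench below the toggle's pivot; z up, -x is the front (towards the robot), y across. The box runs x -52 to +60, y -60 to +60 mm. The toggle pivots about y at x 0, y 0, z 67 mm. A cable gland juts 20 mm from the rear.
- guard (a joint): Guard angle, rad: 0 shut, grows as its front lifts and it swings back, stop at 1.3. About 90 g, weak closing spring: under 1.5 N at the lip lifts it; it falls shut by itself from any angle. Shut, it is a cover over the toggle 100 mm wide, 58 mm high above the hinge (3 mm sheet: front wall 85 mm before the hinge, top, two side cheeks; open below and behind).
- guard_hinge (a point): Middle of the guard's hinge pin, which lies along the box's y at the rear: 42 mm behind the box's origin, 70 mm above the bench.
- guard_lip (a point): Middle of the front lower edge of the guard's lip; moves with the guard. The lip is a flat tab, 80 mm wide, 3 mm thick, that sticks out 43 mm forward from the foot of the front wall; 34 mm of it overhang the box's front, so a finger tilted forward fits under it. Shut, this edge is 128 mm before the hinge pin and 68 mm above the bench.
- toggle (a joint): Toggle angle in rad: 0 is off, leaning 0.35 rad from upright to the front (to -x, away from the hinge); 0.70 is on, leaning 0.35 rad to the rear (+x, towards the hinge), against its stop. Stays where it is left; under 1 N at the tip moves it.
- toggle_tip (a point): Tip of the guarded toggle, a steel bat 12 mm thick at the top and 8 mm at the shank, 50 mm from pivot to tip; tip 49 mm above the top of the box when off.
- plain_switch: The other switch box, same housing and same toggle, but with no guard; to be left alone. Origin and axes as for the guarded one.
- plain_toggle (a joint): Angle of the unguarded toggle in rad, 0 off (as it starts) to 0.70 on; must stay off.
- screw_carton: Open cardboard carton of screws, 62 x 82 x 90 mm, loose, at the back of the bench. Origin: centre of its underside. Leave it where it is.
- glue_bottle: White glue bottle with orange nozzle, 56 mm across, 192 mm high, loose, at the back. Origin: centre of its underside. Leave it.
- small_block: Light wood block standing on edge, 24 x 70 x 40 mm high, loose, left of the clamp jig. Origin: centre of its underside. Leave it.
- dowel_jar: Low heap of wooden dowels in a clear jar, 56 mm across, 54 mm high, loose, front right. Origin: centre of its underside. Leave it.
- wood_knob: Turned wooden knob, 34 mm across, 37 mm high, loose, right of the clamp jig's far end. Origin: centre of its underside. Leave it.

How it is judged (in metres and radians):
On the way, in this order (a step that is already met when the one before it is completed fails the run):
1. the guard is lifted (over 0.45 rad) with the toggle still off (value of joint guard above 0.45 rad and value of joint toggle below 0.2 rad), for 0.1 s.
2. the toggle is thrown fully over while the guard is up (over 0.3 rad) (value of joint toggle above 0.6 rad and value of joint guard above 0.3 rad), for 0.1 s.
At the end, for the whole second after the job is handed in: The guarded toggle is over on its far stop (over 0.6 of 0.70 rad), the guard has dropped shut over it (under 0.04 rad), and the unguarded toggle is still off (under 0.2 rad) (value of joint toggle above 0.6 rad and value of joint guard below 0.04 rad and value of joint plain_toggle below 0.2 rad); the robot touches nothing.
It fails at once if the unguarded toggle is moved (over 0.2 rad) (value of joint plain_toggle above 0.2 rad).
It fails at once if the guard or the toggle is forced (over 30 N) (contact force between any of the arm, the fingers and guarded_switch above 30 N).
It fails at once if a loose thing on the bench is lifted or shoved (over 25 mm) (distance of any of screw_carton, glue_bottle, small_block, dowel_jar, wood_knob from where it was at the start of the episode above 0.025 m).
It also fails if it takes over 43 s, if anything falls off the work surface, if the arm or the gripper's body presses on something with over 40 N, if the wrist force passes 120 N, or if a joint passes its speed limit or range.

### The arm

A 6-joint arm with a two-finger parallel gripper is mounted at the origin on the work surface; the furniture and walls round the work are solid. World frame = base frame: x ahead of the robot, y to its left, z up, the work surface at z = 0. Lengths are in mm, angles in rad, forces in N, time in s.
With the tool pointing down it reaches from about 350 to 875 mm from the base axis. Payload 4.2 kg.
Tool frame: the origin (TCP) lies midway between the tips of the shut fingers; the grasp point (between the pads) lies 19 mm behind it (arm.grasp_offset is the distance from the TCP to the grasp point, in mm); z points along the fingers, y is the line along which they close (so a half turn about z gives the same grasp; the last joint's range is limited). The gripper opens to 85 mm and grips with 20 to 120 N. Pads are 22 mm wide; open, the fingers measure 114 mm over their backs; the gripper's body (76 mm by 85 mm) begins 54 mm behind the grasp point. The pads swing forward as they close: fully open they stand 13 mm farther back than shut.
Start: joints at [1.477, 0.385, 0.008, 0, -1.194, -0.259], TCP at [215.921, 586.496, 231.312] pointing down, gripper open.
Joint ranges: [-3.14, 3.14], [-1.21, 2.06], [-1.07, 1.41], [-3.16, 2.05], [-2.99, -0.16], [-3.1, 3.1]. Speed limits (rad/s): [2.79, 2.79, 3.14, 3.14, 3.14, 3.14].

### API

Orientations are given as a unit quaternion [x, y, z, w].
In Python, from bench import arm gives the robot as it stands. The module is installed in compiled form; this text tells all that it offers.
- The arm moves only by the tool servo_tool, never from a script. Its argument "increments" is a list of rows, each a list of 7 numbers: the opening, from 0 (shut) to 1 (fully open), then the shift along the tool's x, y, z in m, then the turn, a rotation vector about the tool's x, y, z in degrees. In form: [[grip, x, y, z, ax, ay, az], ...]. A call has 1 to 12 rows; each row is the pose to reach, as a shift and turn from the pose commanded when the call began, along the tool's axes at that moment; what a row does not reach only later rows make up. A row lasts 1/8 s, in which the tool goes at most 62.5 mm and 10.7 degrees, less where a joint would pass 70% of its speed; a pose out of reach is approached as far as the arm can. A call with a gripper value outside its range is refused whole. The fingers move at their own pace and stop on an object; the grip force is fixed at half the most. Time passes only in rows, so rows that repeat a pose let the fingers close. It gives the time, the measured TCP pose, the force, the opening and the grip force at its end, in the units of the state.
- arm.read_state(): the state, without advancing time (a new reading comes with each control period).
- arm.get_image(name): name is "scene" or "top" or "wrist"; returns a dict with "color" (384x512x3 uint8, red, green, blue), "fx", "fy", "cx", "cy" (pixels), "rvec" (rotation vector, rad) and "tvec" (3), from world to camera coordinates, as OpenCV has them; the wrist camera has in their place "hand_eye" (4x4, takes a point from camera to tool coordinates, whose origin is the TCP and whose axes are the flange's). Camera axes: x right, y down, z forward; pixel columns grow to the right and rows downward; lengths in mm; the calibration is good to about 2 mm. The wrist camera is an equidistant fisheye: a pixel r from the principal point sees the ray r / f radians off the axis. A picture is of the moment at which its call begins: read the wrist's pose just before it. There is no depth.
- arm.job_done(): hands the job in; it is judged then, once.
Trained networks look in the newest picture that a camera, given by its name, has taken for a name from the list of things; names that differ only in an ending like _2 or _b are one class to them, and where a whole thing is asked for, a point or a joint stands for the part that bears it (a point fixed in the world has none). Each returns a list of dicts, best first, with "p" (0 to 1); they miss things now and then, are a little off and sometimes report something else, mostly with a low value. They report only what shows in the picture. A call takes as long as a camera call.
- arm.look_for(camera, thing): "box" ([centre column, centre row, width, height] in pixels, round what is visible of it).
- arm.spot_point(camera, thing): "centre" ([column, row] in pixels: a listed point, or the origin of a listed thing).
The state is a dict: "clock": time; "joints": joint angles; "joint_vel": joint speeds; "joint_efforts": joint torques, N m; "position": TCP position; "ee_rot": TCP orientation; "contact_force": force on the tool from outside, world axes, zero at the start; "wrist_torque": the same for the moment, N m; "gripper_width": finger opening in mm; "grasp_force": force on a finger pad.
Only numpy, scipy, OpenCV 4.12 (cv2) and the standard library are available. Lean on these libraries where they do the work, as an engineer would, in place of code of your own. Each camera call takes 0.05 s, during which the arm holds its last target. There are 200 camera calls.

## Working session

There is one attempt and no reset: what is moved stays moved. The work goes in short steps, Python scripts to look and compute and a tool call to move; the robot and the scene stay as the last step left them, time stands still between calls to the robot, and variables do not carry over. Pictures are saved under pics/ and viewed, at most 10 in all, crops included, and the job is handed in when it is done.

Besides the shell and the picture viewer there is one more tool, called after ">>>" by a JSON object that holds its "api" and its "payload". servo_tool: Moves the arm, as the interface text tells. Its arguments: {"type":"object","properties":{"increments":{"type":"array","items":{"type":"array","items":{"type":"number"}}}},"required":["increments"]}

```bash
mkdir -p pics; cat > h.py <<'E'
import numpy as np, cv2
from scipy.spatial.transform import Rotation as R
from bench import arm
def ray(im,uv):
    K=np.array([[im["fx"],0,im["cx"]],[0,im["fy"],im["cy"]],[0,0,1]])
    Rm=cv2.Rodrigues(np.array(im["rvec"],float))[0]; t=np.array(im["tvec"],float).ravel()
    d=Rm.T@np.linalg.solve(K,[uv[0],uv[1],1]); return -Rm.T@t,d
def at_z(im,uv,z):
    c,d=ray(im,uv); return c+d*(z-c[2])/d[2]
def proj(im,P):
    K=np.array([[im["fx"],0,im["cx"]],[0,im["fy"],im["cy"]],[0,0,1]])
    return cv2.projectPoints(np.array(P,float).reshape(-1,1,3),np.array(im["rvec"],float),np.array(im["tvec"],float),K,None)[0].reshape(-1,2)
def save(im,n): cv2.imwrite(f"pics/{n}.png",im["color"][:,:,::-1])
E
python3 - <<'E'
from h import *
s=arm.read_state(); print(s["clock"],s["position"],s["ee_rot"])
ims=[]
for c in ["scene","top"]:
    im=arm.get_image(c); save(im,c+"0"); ims.append(im["color"])
    print(c,np.round(ray(im,(256,192))[0]))
    for t,z in [("guarded_switch",0),("guard_hinge",70),("guard_lip",68),("toggle_tip",114),("plain_switch",0)]:
        for q in arm.spot_point(c,t)[:2]: print(t,round(q["p"],2),np.round(q["centre"]),np.round(at_z(im,q["centre"],z)))
    for t in ["guarded_switch","guard"]:
        for q in arm.look_for(c,t)[:2]: print("box",t,round(q["p"],2),np.round(q["box"]))
E
```

```text
0.0 [215.72485121 585.96212786 230.19555201] [ 9.84465339e-01 -1.75575516e-01 -1.35771955e-04  1.10260463e-03]
scene [  65. -633. 1000.]
guarded_switch 0.57 [192. 168.] [535. 231.   0.]
guard_hinge 0.85 [203. 149.] [584. 218.  70.]
guard_lip 0.58 [174. 168.] [459. 210.  68.]
guard_lip 0.35 [276. 299.] [ 388. -343.   68.]
toggle_tip 0.66 [300. 200.] [ 637. -183.  114.]
plain_switch 0.93 [268. 252.] [ 498. -199.    0.]
plain_switch 0.42 [264. 205.] [607. -62.   0.]
box guarded_switch 0.95 [191. 156.  55.  55.]
box guarded_switch 0.38 [191. 150.  47.  43.]
box guard 0.74 [190. 150.  48.  48.]
top [ 364.  -33. 1113.]
guarded_switch 0.7 [157. 199.] [542. 232.   0.]
guard_hinge 0.15 [155. 224.] [460. 217.  70.]
guard_lip 0.61 [156. 224.] [460. 216.  68.]
plain_switch 0.74 [301. 209.] [ 506. -200.    0.]
box guarded_switch 0.69 [154. 198.  55.  55.]
box guarded_switch 0.35 [190. 237.  22.  20.]
box guard 0.94 [150. 201.  45.  52.]
```

View pics/scene0.png

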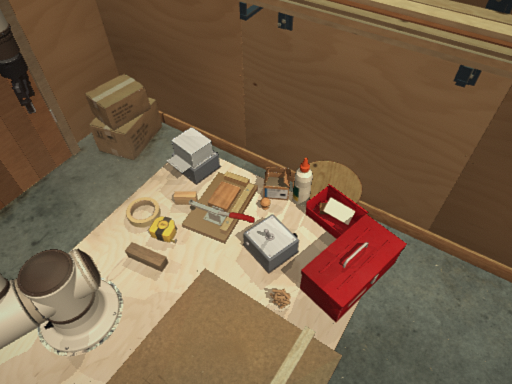

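View pics/top0.png

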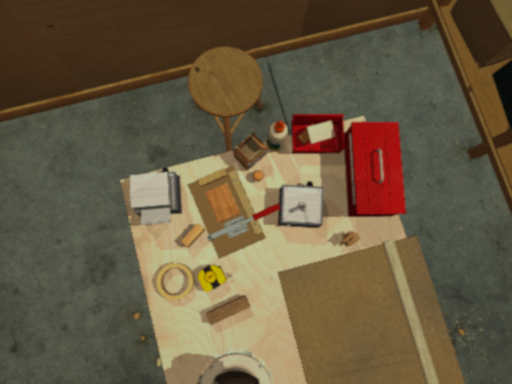

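The scene picture shows the guarded box at the left rear, with its white guard at (190,145) and its lip at (178,163). The plain switch is at (270,240). The top picture has the guarded box at (155,195) and the plain one at (301,205). I'll overlay a wireframe to refine the pose.

```bash
cat >> h.py <<'E'
def wire(p,yaw,g=0):
    c,s=np.cos(yaw),np.sin(yaw); T=lambda P:np.c_[np.array(P)[:,0]*c-np.array(P)[:,1]*s+p[0],np.array(P)[:,0]*s+np.array(P)[:,1]*c+p[1],np.array(P)[:,2]]
    L=[]
    for z in (0,65): L.append(T([(-52,-60,z),(60,-60,z),(60,60,z),(-52,60,z),(-52,-60,z)]))
    G=[]
    G.append([(-43,-50,128),(42,-50,128),(42,50,128),(-43,50,128),(-43,-50,128)])
    G.append([(-43,-40,70),(-86,-40,70),(-86,40,70),(-43,40,70),(-43,-40,70)])
    G.append([(-43,-50,128),(-43,-50,70),(-43,50,70),(-43,50,128)])
    return L+[T(a) for a in G]
def overlay(im,p,yaw,win,n,k=7):
    x,y,w,h=win; o=cv2.resize(im["color"][y:y+h,x:x+w],None,fx=k,fy=k,interpolation=cv2.INTER_CUBIC)[:,:,::-1].copy()
    a=o.copy()
    for i,l in enumerate(wire(p,yaw)):
        q=(proj(im,l)-[x,y]+.5)*k; cv2.polylines(a,[q.astype(np.int32)],False,[(255,0,0),(255,0,0),(0,0,255),(0,200,0),(0,0,255)][i],1)
    return np.hstack([o,a])
E
python3 - <<'E'
from h import *
a=overlay(arm.get_image("scene"),(540,222),0.06,(155,115,75,70),"",5)
b=overlay(arm.get_image("top"),(540,222),0.06,(115,160,75,48),"",5)
b=overlay(arm.get_image("top"),(540,222),0.06,(120,163,75,66),"",4.5) if 0 else overlay(arm.get_image("top"),(540,222),0.06,(117,164,75,62),"",5)
cv2.imwrite("pics/ov.png",cv2.resize(np.vstack([a,b]),(682,600)))
E
```

```text
(no output)
```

View pics/ov.png

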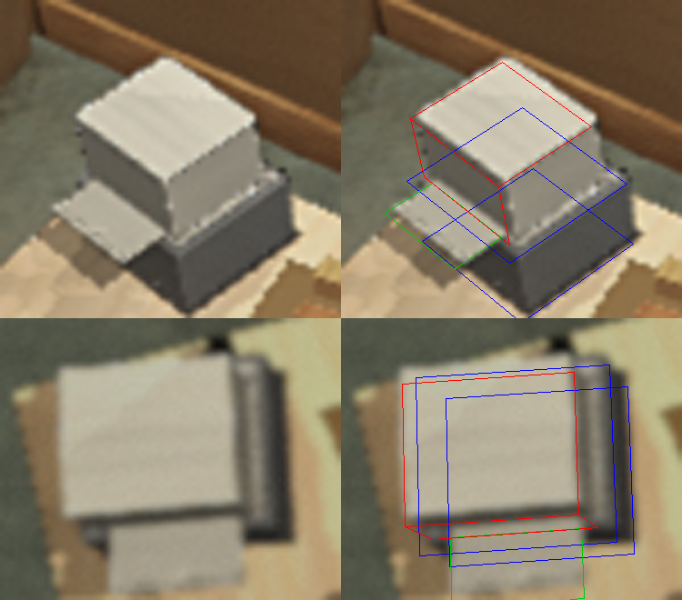

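```bash
python3 - <<'E'
from h import *
from scipy.optimize import least_squares
f=5*600/660.
S=[((168,180),(-43,-50,128)),((77,118),(-43,50,128)),((168,58),(42,50,128)),((256,120),(42,-50,128)),((53,208),(-86,40,70)),((125,262),(-86,-40,70)),((188,312),(-52,-60,0))]
T=[((63,516),(-43,50,128)),((241,516),(-43,-50,128)),((60,368),(42,50,128)),((235,355),(42,-50,128)),((109,592),(-86,40,70)),((243,583),(-86,-40,70))]
si,ti=arm.get_image("scene"),arm.get_image("top")
def res(v,full=False):
    r=[]
    for im,L,o,y0 in((si,S,(155,115),0),(ti,T,(117,164),350*600/660)):
        for uv,P in L:
            c,s=np.cos(v[2]),np.sin(v[2]); W=(P[0]*c-P[1]*s+v[0],P[0]*s+P[1]*c+v[1],P[2])
            r+=list(proj(im,W)[0]-(np.array([uv[0],uv[1]-y0])/f+o))
    return np.array(r)
q=least_squares(res,[545,222,.06],loss="soft_l1"); print(q.x); print(res(q.x).reshape(-1,2).round(1).tolist())
p=q.x
for n,P in dict(lip=(-86,0,68),hinge=(42,0,70),tip=(-17,0,114)).items():
    c,s=np.cos(p[2]),np.sin(p[2]); print(n,P[0]*c-P[1]*s+p[0],P[0]*s+P[1]*c+p[1])
E
```

```text
[5.47595149e+02 2.20652137e+02 6.50943584e-02]
[[-0.4, 0.1], [-0.1, -1.1], [-0.1, -0.3], [0.3, -0.0], [-0.2, -0.1], [-0.8, 0.2], [0.1, 0.9], [0.4, -0.8], [-0.5, -3.7], [0.3, 0.3], [-0.5, 0.4], [0.6, 0.3], [0.2, 0.1]]
lip 461.77728717042515 215.0579751916427
hinge 589.5061972828145 223.38417009094593
tip 530.6311527778851 219.54631462954833
```

The fit is good: box origin (547.6, 220.7), yaw 0.065. First I'll move to a staging pose in front of it, fingers shut. I'll log the joints there to identify the arm's kinematics, because the reachable tilt matters.

>>> {"api": "servo_tool", "payload": {"increments": [[0, 0.024, 0.025, 0, 0, 0, 5.5], [0, 0.047, 0.049, 0, 0, 0, 11], [0, 0.071, 0.074, 0, 0, 0, 16.5], [0, 0.094, 0.098, 0, 0, 0, 22], [0, 0.118, 0.123, 0, 0, 0, 27.5], [0, 0.141, 0.147, 0, 0, 0, 33], [0, 0.165, 0.172, 0, 0, 0, 38.5], [0, 0.188, 0.196, 0, 0, 0, 44], [0, 0.212, 0.221, 0, 0, 0, 49.5], [0, 0.236, 0.246, 0, 0, 0, 55], [0, 0.26, 0.271, 0, 0, 0, 60.5], [0, 0.284, 0.296, 0, 0, 0, 66]]}}

```text
clock: 2.55
position: [380.5, 209.6, 231.6]
ee_rot: [0.729, -0.684, 0.0, -0.0]
contact_force: [1.2, -0.2, -0.4]
gripper_width: -0.1
grasp_force: 0.0
```

```bash
python3 - <<'E'
from h import *
s=arm.read_state(); print(s["clock"],np.round(s["joints"],4).tolist(),np.round(s["position"],1),R.from_quat(s["ee_rot"]).as_matrix().round(3).tolist(),s["contact_force"])
import json; json.dump([list(s["joints"]),list(s["position"]),list(s["ee_rot"])],open("p1.json","w"))
E
```

```text
2.55 [0.8802, 0.0529, -0.4287, 0.0001, -1.0883, -0.8171] [380.5 209.6 231.6] [[0.063, -0.998, 0.001], [-0.998, -0.063, 0.001], [-0.001, -0.001, -1.0]] [ 1.2171854  -0.20846736 -0.37125612]
```

>>> {"api": "servo_tool", "payload": {"increments": [[0, 0, 0, 0, 10, 0, 0], [0, 0, 0, 0, 20, 0, 0], [0, 0, 0, 0, 30, 0, 0], [0, 0, 0, 0, 30, 0, 0]]}}

```text
clock: 3.05
position: [378.9, 209.6, 230.7]
ee_rot: [0.706, -0.659, 0.177, -0.19]
contact_force: [0.4, 0.1, 0.1]
gripper_width: 0.3
grasp_force: 0.0
```

```bash
cat > fk.py <<'E'
from h import *
import json
from scipy.optimize import least_squares
# params: a2,a3,d1,L,lat ; chain: Rz(j1) T(0,-lat,d1) Ry(j2) Tz(a2) Ry(-j3) Tx(a3) Rx(j4) Ry(-j5) [tool z along +x'] Rx(j6) T(L)
E0=lambda ax,t:R.from_euler(ax,t).as_matrix()
def fk(j,p):
    a2,a3,d1,L,lat,s4,s6,o6,r0,ae=p
    A=E0('z',j[0]); P=A@[r0,-lat,d1]; A=A@E0('y',j[1]); P=P+A@[0,0,a2]; A=A@E0('y',-j[2]); P=P+A@[a3,0,ae]
    A=A@E0('x',s4*j[3])@E0('y',-j[4])@E0('x',s6*j[5]+o6); P=P+A@[L,0,0]
    return P,np.c_[-A[:,2],-A[:,1]*1,A[:,0]]  # tool axes: z=x', choose x,y
E
python3 - <<'E'
from fk import *
s=arm.read_state(); print(s["clock"],np.round(s["joints"],4).tolist(),np.round(s["position"],1),R.from_quat(s["ee_rot"]).as_matrix().round(3).tolist())
json.dump([list(s["joints"]),list(s["position"]),list(s["ee_rot"])],open("p2.json","w"))
D=[([1.477,.385,.008,0,-1.194,-.259],[215.9,586.5,231.3]),tuple(json.load(open("p1.json"))[:2]),(s["joints"],s["position"])]
for f in(0,1):
    g=lambda v:np.r_[np.concatenate([fk(j,[v[0],v[1],v[2],v[3],v[4],1,1,0,0,v[5] if f else 0])[0]-P for j,P in D]),0]
    q=least_squares(g,[562,425,200,300,160,0]); print(q.x.round(1),q.fun.round(1))
    A=fk(s["joints"],[*q.x[:5],1,1,0,0,q.x[5]])[1]; print(A.round(2).tolist())
E
```

```text
3.05 [1.0781, -0.156, -0.982, 0.8275, -0.6154, -1.669] [378.9 209.6 230.7] [[0.068, -0.863, 0.5], [-0.998, -0.059, 0.034], [0.001, -0.501, -0.865]]
[336.8 485.9 228.5  73.9 195.3   0. ] [ 32.7 -29.   56.5  55.7  11.8  34.2 -94.1 -25.7 -90.7   0. ]
[[0.43, 0.87, -0.25], [-0.75, 0.49, 0.44], [-0.5, -0.0, -0.87]]
[  852.8    65.6 -1098.1   -33.8   180.    605.1] [ 19.9  -2.   33.4   2.6 -28.6  61.7 -43.    4.9 -95.1   0. ]
[[0.43, 0.87, -0.25], [-0.75, 0.49, 0.44], [-0.5, -0.0, -0.87]]
```

```bash
cat >> fk.py <<'E'
D=[([1.477,.385,.008,0,-1.194,-.259],[215.9,586.5,231.3],[0.98446,-0.17558,0,0])]+[tuple(json.load(open(f))) for f in("p1.json","p2.json")]
def pr(v): return [v[0],v[1],v[2],v[3],v[4],-1,v[5],v[6],v[7],v[8]]
def fit():
    best=None
    for s6 in(1,-1):
      for o in(0,1.57,3.14,-1.57):
        def g(v):
            r=[]
            for j,P,q in D:
                p,A=fk(j,[v[0],v[1],v[2],v[3],v[4],-1,s6,v[5],v[6],v[7]]); r+=list(p-P)+list(300*(A-R.from_quat(q).as_matrix()).ravel())
            return np.r_[r,.01*np.array(v[6:8])]
        q=least_squares(g,[562,425,200,300,160,o,0,0])
        if best is None or q.cost<best[0]: v=q.x; best=(q.cost,[*v[:5],-1,s6,v[5],v[6],v[7]],q.fun)
    return best
lo=np.array([-3.14,-1.21,-1.07,-3.16,-2.99,-3.1]);hi=np.array([3.14,2.06,1.41,2.05,-.16,3.1])
def ik(P,A,par,j0):
    f=lambda j:(lambda p,B:np.r_[(p-P)/100,(B-A).ravel()])(*fk(j,par))
    q=least_squares(f,np.clip(j0,lo+.02,hi-.02),bounds=(lo+.01,hi-.01)); return q.x,q.cost
ORI=np.array([547.6,220.7]);YAW=.065
def box2w(x,y,z):
    c,s=np.cos(YAW),np.sin(YAW); return np.array([ORI[0]+x*c-y*s,ORI[1]+x*s+y*c,z])
def toolrot(a,yaw,flip=0):  # a pitch down; tool y = -n (flip 0) 
    w=YAW+yaw; f=np.array([np.cos(w),np.sin(w),0]); u=np.array([0,0,1.]); d=np.cos(a)*f-np.sin(a)*u; n=np.sin(a)*f+np.cos(a)*u
    y=-n; x=np.cross(y,d)
    if flip: x,y={1:(n,np.cross(d,n)),2:(-x,-y),3:(-n,np.cross(d,-n))}[flip]
    return np.c_[x,y,d]
E
python3 - <<'E'
from fk import *
c,par,fun=fit(); print(c,np.round(par,2).tolist()); json.dump([float(v) for v in par],open("par.json","w"))
for n,(x,z) in dict(push=(4,108),under=(-75,40),pushlow=(0,97)).items():
  for yaw in(0,-.3,-.6,.3,.6):
    out=[]
    for a in(0,.2,.35,.5,.65,.8,1.0):
      ok=[]
      for fl in range(4):
        for j0 in([.9,.2,-.5,.8,-.8,-1],[.9,.2,-.5,1.8,-.8,-1],[.9,.2,-.5,-2.5,-.8,0],[.9,.2,-.5,1.8,-.8,1.5],[.3,.2,-.5,-2.8,-.8,1.5]):
          j,co=ik(box2w(x,0,z),toolrot(a,yaw,fl),par,j0)
          if co<1e-4: ok.append((fl,round(j[2],1),round(j[3],1),round(j[4],1),round(j[5],1)))
      out.append((a,sorted(set(ok))[:5]))
    print(n,yaw,[o for o in out if o[1]][:3])
E
```

```text
540347.5244041228 [617.74, 46.1, -285.3, 186.02, 158.48, -1.0, 1.0, -1.57, 271.86, 142.38]
push 0 []
push -0.3 []
push -0.6 []
push 0.3 []
push 0.6 []
under 0 []
under -0.3 []
under -0.6 []
under 0.3 []
under 0.6 []
pushlow 0 []
pushlow -0.3 []
pushlow -0.6 []
pushlow 0.3 []
pushlow 0.6 []
```

```bash
sed -i 's/-A\[:,1\]\*1/A[:,1]/' fk.py; cat > r.py <<'E'
from fk import *
c,par,fun=fit(); print(c,np.round(par,2).tolist()); json.dump([float(v) for v in par],open("par.json","w"))
if c<50:
 for n,(x,z) in dict(push=(4,108),under=(-75,40)).items():
  for yaw in(0,-.3,-.6,.3):
    out=[]
    for a in(0,.2,.35,.5,.65,.8,1.0):
      ok=[]
      for fl in range(4):
        for j0 in([.9,.2,-.5,.8,-.8,-1],[.9,.2,-.5,1.8,-.8,-1],[.9,.2,-.5,-2.5,-.8,0],[.9,.2,-.5,1.8,-.8,1.5],[.3,.2,-.5,-2.8,-.8,1.5]):
          j,co=ik(box2w(x,0,z),toolrot(a,yaw,fl),par,j0)
          if co<1e-4: ok.append((fl,*[round(float(t),1) for t in j[[0,2,3,4,5]]]))
      out.append((a,sorted(set(ok))[:4]))
    print(n,yaw,[o for o in out if o[1]][:3])
E
python3 r.py
```

```text
347.5304253158641 [617.74, 46.1, -285.3, 186.02, 158.48, -1.0, -1.0, -1.57, 271.86, 142.38]
```

```bash
cat >r2.py <<'E'
from fk import *
def g(v,full=0):
    a2,a3,d1,L,l1,l2,o,w=v; r=[]
    for j,P,q in D:
        A=E0('z',j[0]); p=A@[0,-l1,d1]; A=A@E0('y',j[1]); p=p+A@[0,0,a2]; A=A@E0('y',-j[2]); p=p+A@[a3,0,0]
        A=A@E0('x',-j[3]); p=p+A@[0,-l2,w]; A=A@E0('y',-j[4])@E0('x',-j[5]+o); p=p+A@[L,0,0]
        B=np.c_[-A[:,2],A[:,1],A[:,0]]; r+=list(p-P)+list(300*(B-R.from_quat(q).as_matrix()).ravel())
    return np.r_[r,.01*w]
q=least_squares(g,[562,425,200,300,160,0,-1.57,0]); print(q.cost,q.x.round(2)); print(q.fun[:-1].reshape(3,-1).round(1).tolist())
E
python3 r2.py
```

```text
0.020232229713923033 [ 5.6436e+02  4.2191e+02  1.6090e+02  2.9728e+02  1.1000e-01  1.5980e+02
 -1.5700e+00 -1.0000e-01]
[[-0.1, -0.0, -0.0, 0.0, 0.0, -0.0, 0.0, -0.0, -0.1, 0.0, 0.1, 0.0], [0.1, -0.1, 0.0, -0.0, -0.0, -0.0, -0.0, 0.0, -0.0, -0.0, 0.0, 0.0], [-0.0, -0.0, 0.0, -0.0, -0.0, -0.0, -0.0, 0.0, -0.0, -0.0, -0.0, 0.0]]
```

```bash
cat >>fk.py <<'E'
def fk(j,par=None,full=False):
    a2,a3,d1,L,l2=564.36,421.91,160.9,297.28,159.8
    A=E0('z',j[0]); p=np.array([0,0,d1]); A=A@E0('y',j[1]); p=p+A@[0,0,a2]; e=p; A=A@E0('y',-j[2]); p=p+A@[a3,0,0]; w=p
    A=A@E0('x',-j[3]); p=p+A@[0,-l2,0]; w2=p; A=A@E0('y',-j[4])@E0('x',-j[5]-1.57); p=p+A@[L,0,0]
    B=np.c_[-A[:,2],A[:,1],A[:,0]]
    return (p,B,e,w,w2) if full else (p,B)
E
cat > r.py <<'E'
from fk import *
for n,(x,z) in dict(push=(4,108),under=(-75,40)).items():
  for yaw in(0,-.3,-.6,.3):
    out=[]
    for a in(-.2,0,.2,.4,.6,.8,1.0):
      ok=[]
      for fl in range(4):
        for j0 in([1,-.2,-.9,.8,-.8,-1],[.9,.2,-.5,1.8,-.8,-1],[.9,.2,-.5,-2.5,-.8,0],[.9,.2,-.5,1.8,-.8,1.5],[.3,.2,-.5,-2.8,-.8,1.5]):
          j,co=ik(box2w(x,0,z),toolrot(a,yaw,fl),None,j0)
          if co<1e-4:
            _,_,e,w,w2=fk(j,full=True); ok.append((fl,*[round(float(t),1) for t in j],int(e[2]),int(w[2]),int(w2[2])))
      out.append((a,sorted(set(ok))[:4]))
    print(n,yaw,*[o for o in out if o[1]][:3],sep="\n  ")
E
python3 r.py
```

```text
push
  0
push
  -0.3
  (1.0, [(0, 0.5, 0.3, -0.9, 1.8, -0.4, -2.4, 697, 302, 358), (1, 0.5, 0.3, -0.9, 1.8, -0.4, -0.9, 697, 302, 358), (2, 0.5, 0.3, -0.9, 1.8, -0.4, 0.7, 697, 302, 358), (3, 0.5, 0.3, -0.9, 1.8, -0.4, 2.3, 697, 302, 358)])
push
  -0.6
  (-0.2, [(0, 0.8, 0.9, -0.9, 1.7, -1.8, 2.8, 499, 96, 48), (1, 0.8, 0.9, -0.9, 1.7, -1.8, -1.9, 499, 96, 48), (2, 0.8, 0.9, -0.9, 1.7, -1.8, -0.3, 499, 96, 48), (3, 0.8, 0.9, -0.9, 1.7, -1.8, 1.3, 499, 96, 48)])
  (0, [(0, 0.8, 0.8, -1.0, 1.8, -1.6, 2.9, 552, 139, 107), (1, 0.8, 0.8, -1.0, 1.8, -1.6, -1.8, 552, 139, 107), (1, 0.8, 0.8, -1.0, 1.8, -1.6, -1.8, 552, 139, 108), (2, 0.8, 0.8, -1.0, 1.8, -1.6, -0.2, 552, 139, 108)])
  (0.2, [(0, 0.8, 0.7, -1.0, 1.8, -1.4, 3.1, 600, 179, 167), (1, 0.8, 0.7, -1.0, 1.8, -1.4, -1.6, 600, 179, 167), (2, 0.8, 0.7, -1.0, 1.8, -1.4, -0.1, 600, 179, 167), (3, 0.8, 0.7, -1.0, 1.8, -1.4, 1.5, 600, 179, 167)])
push
  0.3
  (-0.2, [(1, -0.1, 1.1, -0.9, -2.6, -2.1, -1.4, 405, 17, 48), (2, -0.1, 1.1, -0.9, -2.6, -2.1, 0.2, 405, 17, 48), (3, -0.1, 1.1, -0.9, -2.6, -2.1, 1.8, 405, 17, 48)])
  (0, [(1, -0.1,
[... 944 characters left out ...]
665, 243, 253), (2, 0.7, 0.5, -1.0, 1.8, -0.8, 0.1, 665, 243, 253), (3, 0.7, 0.5, -1.0, 1.8, -0.8, 1.7, 665, 243, 253)])
under
  0.3
  (-0.2, [(1, -0.1, 1.5, -0.9, -2.5, -2.4, -1.1, 209, -90, -19), (2, -0.1, 1.5, -0.9, -2.5, -2.4, 0.5, 209, -90, -19), (3, -0.1, 1.5, -0.9, -2.5, -2.4, 2.0, 209, -90, -19)])
  (0, [(1, -0.1, 1.4, -1.0, -2.5, -2.3, -1.1, 259, -29, 39), (2, -0.1, 1.4, -1.0, -2.5, -2.3, 0.4, 259, -29, 39), (2, -0.1, 1.4, -1.0, -2.5, -2.3, 0.4, 259, -29, 40), (3, -0.1, 1.4, -1.0, -2.5, -2.3, 2.0, 259, -29, 39)])
  (0.6, [(1, -0.1, 0.6, -1.0, -2.7, -1.0, -1.5, 626, 204, 207), (2, -0.1, 0.6, -1.0, -2.7, -1.0, 0.0, 626, 204, 207), (3, -0.1, 0.6, -1.0, -2.7, -1.0, 1.6, 626, 204, 207)])
```

```bash
cat > r.py <<'E'
from fk import *
# region connected with present configuration (j4>0), roll: tool y=-n (flip0) or any
for n,(x,z) in dict(push=(0,112),lifted=(-50,120),under=(-72,36)).items():
  print(n)
  for yaw in(-.4,-.5,-.6,-.7,-.85,-1.0):
    out=[]
    for a in(-.1,.1,.3,.5,.7,.9,1.1):
      b=9
      for fl in(0,2,1,3):
        for j0 in([1,-.2,-.9,.8,-.8,-1],[.9,.2,-.5,1.8,-.8,-1],[.9,.6,-.9,1.8,-1.4,-.2]):
          j,co=ik(box2w(x,0,z),toolrot(a,yaw,fl),None,j0)
          if co<1e-4 : 
            w=fk(j,full=True)[3:]; out.append((a,fl,*[round(float(t),1) for t in j],int(w[0][2]),int(w[1][2]))); b=0;break
        if b==0:break
    print(" ",yaw,out)
E
python3 r.py
```

```text
push
  -0.4 [(0.9, 0, 0.6, 0.3, -0.9, 1.8, -0.5, -2.6, 294, 344), (1.1, 0, 0.7, 0.3, -0.8, 1.2, -0.4, -2.1, 314, 376)]
  -0.5 [(-0.1, 2, 0.8, 0.9, -1.0, 1.9, -1.8, -0.3, 129, 82), (0.1, 2, 0.8, 0.7, -1.0, 2.0, -1.5, -0.2, 169, 141), (0.3, 2, 0.7, 0.6, -1.0, 2.0, -1.3, -0.0, 206, 199), (0.5, 0, 0.7, 0.5, -1.0, 2.0, -1.0, -3.0, 240, 254), (0.7, 0, 0.6, 0.4, -0.9, 1.9, -0.8, -2.9, 269, 303), (0.9, 0, 0.7, 0.4, -0.9, 1.6, -0.6, -2.6, 292, 344), (1.1, 0, 0.7, 0.3, -0.8, 1.0, -0.5, -2.1, 315, 376)]
  -0.6 [(-0.1, 2, 0.9, 0.9, -1.0, 1.7, -1.7, -0.3, 122, 82), (0.1, 2, 0.8, 0.7, -1.0, 1.8, -1.5, -0.1, 163, 141), (0.3, 2, 0.8, 0.6, -1.0, 1.8, -1.3, -0.0, 201, 199), (0.5, 0, 0.8, 0.5, -0.9, 1.8, -1.0, -3.0, 236, 254), (0.7, 0, 0.7, 0.4, -0.9, 1.7, -0.8, -2.8, 265, 303), (0.9, 0, 0.7, 0.4, -0.8, 1.4, -0.6, -2.6, 290, 344), (1.1, 0, 0.8, 0.4, -0.7, 1.0, -0.6, -2.1, 316, 376)]
  -0.7 [(-0.1, 2, 0.9, 0.9, -0.9, 1.6, -1.7, -0.2, 113, 82), (0.1, 2, 0.9, 0.7, -0.9, 1.6, -1.5, -0.1, 156, 141), (0.3, 2, 0.9, 0.6, -0.9, 1.6, -1.3, 0.0, 195, 199), (0.5, 0, 0.8, 0.5, -0.9, 1.6, -1.1, -3.0, 230, 254), (0.7
[... 3644 characters left out ...]
, 51, 6), (0.1, 2, 1.1, 0.9, -0.9, 1.3, -1.4, -0.2, 99, 65), (0.3, 2, 1.1, 0.8, -0.9, 1.3, -1.2, -0.1, 143, 123), (0.5, 2, 1.0, 0.7, -0.9, 1.4, -1.1, -0.0, 182, 178), (0.7, 0, 0.9, 0.6, -0.9, 1.4, -0.9, -3.0, 216, 227), (0.9, 0, 0.9, 0.5, -0.9, 1.3, -0.7, -2.9, 243, 268), (1.1, 0, 0.9, 0.4, -0.9, 1.0, -0.6, -2.6, 264, 300)]
  -1.0 [(-0.1, 2, 1.1, 1.0, -0.7, 1.1, -1.6, -0.2, 34, 6), (0.1, 2, 1.1, 0.9, -0.8, 1.1, -1.4, -0.1, 83, 65), (0.3, 2, 1.1, 0.8, -0.8, 1.1, -1.3, -0.0, 129, 123), (0.5, 0, 1.1, 0.7, -0.8, 1.1, -1.1, -3.1, 171, 178), (0.7, 0, 1.0, 0.6, -0.8, 1.1, -0.9, -3.0, 207, 227), (0.9, 0, 0.9, 0.5, -0.8, 1.0, -0.8, -2.8, 238, 268), (1.1, 0, 0.9, 0.5, -0.8, 0.8, -0.6, -2.6, 263, 300)]
```

```bash
cat >>fk.py <<'E'
def rel(P0,A0,P1,A1):
    return np.r_[A0.T@(P1-P0)/1000, np.degrees(R.from_matrix(A0.T@A1).as_rotvec())]
def path(j,P0,A0,v,n):
    js=[]
    for k in range(1,n+1):
        P=P0+A0@(np.array(v[:3])*1000*k/n); A=A0@R.from_rotvec(np.radians(v[3:])*k/n).as_matrix()
        j,c=ik(P,A,None,j); js.append(np.r_[j,c])
    return np.array(js)
E
python3 - <<'E'
from fk import *
s=arm.read_state();P,A=np.array(s["position"]),R.from_quat(s["ee_rot"]).as_matrix()
P1=box2w(-135,55,170); A1=toolrot(.5,-.7,2)
v=rel(P,A,P1,A1); ang=np.linalg.norm(v[3:]); w=v.copy(); w[3:]*=(ang-360)/ang
for u in(v,w):
    js=path(np.array(s["joints"]),P,A,u,24); print(np.round(u,3).tolist(),np.linalg.norm(u[3:])); print(js[::4].round(2).tolist(), js[-1].round(2).tolist(), np.abs(np.diff(js,axis=0)).max(0).round(2))
print(P,P1)
E
```

```text
[-0.055, 0.001, 0.07, -38.615, 39.623, -141.733] 152.14947400754198
[[1.1, -0.13, -0.95, 0.77, -0.66, -1.53, 0.0], [1.14, -0.02, -0.83, 0.65, -0.82, -1.07, 0.0], [1.18, 0.09, -0.77, 0.64, -0.96, -0.7, 0.0], [1.22, 0.19, -0.76, 0.7, -1.06, -0.4, 0.0], [1.26, 0.28, -0.78, 0.81, -1.13, -0.14, 0.0], [1.28, 0.35, -0.85, 0.96, -1.16, 0.1, 0.0]] [1.28, 0.39, -0.92, 1.11, -1.17, 0.27, 0.0] [0.01 0.03 0.03 0.05 0.04 0.13 0.  ]
[-0.055, 0.001, 0.07, 52.752, -54.129, 193.621] 207.85052599245802
[[1.02, -0.17, -1.04, 0.98, -0.53, -1.91, 0.0], [0.96, -0.14, -1.06, 1.13, -0.47, -2.58, 0.04], [0.94, -0.12, -1.06, 1.18, -0.46, -3.09, 0.16], [0.92, -0.1, -0.95, 0.7, -0.33, -3.09, 0.54], [0.86, -0.06, -0.84, 0.1, -0.17, -3.09, 0.94], [0.19, 0.02, -1.06, -3.15, -0.46, 0.02, 0.39]] [0.2, 0.03, -1.04, -3.15, -0.39, -0.47, 0.5] [0.6  0.03 0.34 2.78 0.29 3.11 0.76]
[378.87597593 209.58665518 230.69452807] [409.31260397 266.81503116 170.        ]
```

>>> {"api": "servo_tool", "payload": {"increments": [[0, -0.003, 0, 0.004, -2.4, 2.5, -8.9], [0, -0.007, 0, 0.009, -4.8, 5, -17.8], [0, -0.01, 0, 0.013, -7.2, 7.4, -26.6], [0, -0.014, 0, 0.018, -9.7, 9.9, -35.4], [0, -0.017, 0, 0.022, -12.1, 12.4, -44.3], [0, -0.021, 0, 0.026, -14.5, 14.9, -53.1], [0, -0.024, 0, 0.031, -16.9, 17.3, -62], [0, -0.028, 0, 0.035, -19.3, 19.8, -70.9], [0, -0.031, 0, 0.039, -21.7, 22.3, -79.7], [0, -0.034, 0, 0.044, -24.1, 24.8, -88.6], [0, -0.038, 0, 0.048, -26.5, 27.2, -97.4], [0, -0.041, 0, 0.052, -29, 29.7, -106.3]]}}

```text
clock: 4.55
position: [403.6, 254.0, 186.3]
ee_rot: [0.901, 0.116, 0.257, 0.331]
contact_force: [-0.0, 0.3, -0.6]
gripper_width: 0.2
grasp_force: 0.0
```

```bash
cat > st.py <<'E'
from fk import *
import sys
# usage: st.py "x,y,z,a,yaw" ... prints rel of each from the current pose (assumed commanded) + feasibility
s=arm.read_state();P,A=np.array(s["position"]),R.from_quat(s["ee_rot"]).as_matrix()
c,sn=np.cos(YAW),np.sin(YAW); q=P-[*ORI,0]; print("t",s["clock"],"box",np.round([q[0]*c+q[1]*sn,-q[0]*sn+q[1]*c,q[2]],1),"j",np.round(s["joints"],2).tolist(),"F",np.round(s["contact_force"],1),s["gripper_width"])
j=np.array(s["joints"])
if len(sys.argv)>1 and "," not in sys.argv[1]: sys.exit()
for arg in sys.argv[1:]:
    x,y,z,a,yw=map(float,arg.split(",")); P1=box2w(x,y,z);A1=toolrot(a,yw,2); v=rel(P,A,P1,A1)
    js=path(j,P1,A1,np.zeros(6),1); j=js[-1][:6]; print(arg,v[:3].round(4).tolist(),v[3:].round(1).tolist(),"j",j.round(2).tolist(),js[-1][6].round(5))
E
python3 st.py "-135,55,170,.5,-.7" "-131,51,76,.5,-.7" "-71,0,33,.5,-.7"
```

```text
t 4.55 box [-141.5   42.6  186.3] j [1.26, 0.3, -0.79, 0.84, -1.14, -0.07] F [-0.   0.3 -0.6] 0.19624172523882047
-135,55,170,.5,-.7 [0.0033, -0.0202, 0.0068] [-9.7, 10.0, -35.2] j [1.28, 0.39, -0.92, 1.11, -1.17, 0.27] 0.0
-131,51,76,.5,-.7 [-0.0309, -0.0788, 0.0721] [-9.7, 10.0, -35.2] j [1.22, 0.56, -0.99, 1.28, -1.08, 0.02] 0.0
-71,0,33,.5,-.7 [-0.0122, -0.0691, 0.1593] [-9.7, 10.0, -35.2] j [0.92, 0.65, -1.02, 1.64, -1.07, -0.11] 0.0
```

>>> {"api": "servo_tool", "payload": {"increments": [[0, 0.001, -0.005, 0.002, -2.4, 2.5, -8.8], [0, 0.002, -0.01, 0.003, -4.9, 5, -17.6], [0, 0.002, -0.015, 0.005, -7.3, 7.5, -26.4], [0, 0.003, -0.02, 0.007, -9.7, 10, -35.2], [0, -0.008, -0.04, 0.029, -9.7, 10, -35.2], [0, -0.02, -0.06, 0.05, -9.7, 10, -35.2], [0, -0.031, -0.079, 0.072, -9.7, 10, -35.2], [0, -0.031, -0.079, 0.072, -9.7, 10, -35.2]]}}

```text
clock: 5.55
position: [413.4, 262.1, 74.7]
ee_rot: [0.768, 0.387, 0.229, 0.456]
contact_force: [0.2, -0.2, 0.6]
gripper_width: 0.0
grasp_force: 0.0
```

```bash
python3 st.py "-71,0,33,.5,-.7"; python3 - <<'E'
from h import *
a=arm.get_image("scene");b=arm.get_image("top")
o=np.vstack([cv2.resize(a["color"][100:215,120:250],None,fx=4,fy=4,interpolation=cv2.INTER_CUBIC)[:, :520]])
t=cv2.resize(b["color"][150:265,110:180],None,fx=4,fy=4,interpolation=cv2.INTER_CUBIC)
cv2.imwrite("pics/s1.png",np.hstack([o,t])[:,:,::-1])
E
```

```text
t 5.55 box [-131.2   50.1   74.7] j [1.22, 0.57, -0.99, 1.28, -1.08, 0.02] F [ 0.2 -0.2  0.6] 0.03593359887540271
-71,0,33,.5,-.7 [0.0008, 0.0009, 0.0887] [0.0, 0.2, -0.1] j [0.92, 0.65, -1.02, 1.64, -1.07, -0.11] 0.0
```

View pics/s1.png

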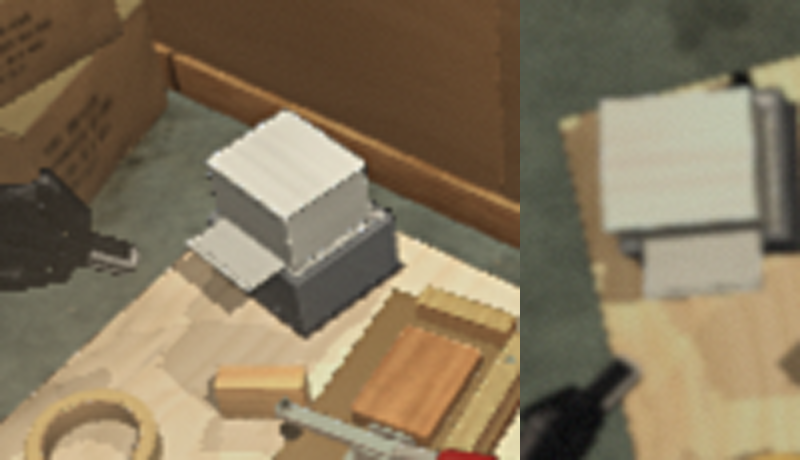

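Seen from above, the fingertip is at (638,370) and the lip's front edge is centred near (705,295). That is the offset I expected. Sliding in under the lip.

>>> {"api": "servo_tool", "payload": {"increments": [[0, 0, 0, 0.022, 0, 0, 0], [0, 0, 0, 0.044, 0, 0, 0], [0, 0, 0, 0.066, 0, 0, 0], [0, 0.001, 0.001, 0.08, 0, 0, 0], [0, 0.001, 0.001, 0.088, 0, 0, 0], [0, 0.001, 0.001, 0.088, 0, 0, 0]]}}

```text
clock: 6.4
position: [476.1, 217.8, 35.2]
ee_rot: [0.769, 0.387, 0.231, 0.454]
contact_force: [-5.8, 0.3, 2.4]
gripper_width: 0.2
grasp_force: 2.2
```

```bash
python3 st.py "-70,0,50,.5,-.7" "-68,0,80,.5,-.7" "-55,0,100,.5,-.7" "-45,0,115,.5,-.7"; python3 - <<'E'
from h import *
a=arm.get_image("scene");b=arm.get_image("top")
o=cv2.resize(a["color"][115:205,140:230],None,fx=5,fy=5,interpolation=cv2.INTER_CUBIC)
t=cv2.resize(b["color"][165:255,115:180],None,fx=5,fy=5,interpolation=cv2.INTER_CUBIC)
cv2.imwrite("pics/s2.png",np.hstack([o,t])[:,:,::-1])
E
```

```text
t 6.4 box [-71.6   1.8  35.2] j [0.93, 0.64, -1.02, 1.63, -1.07, -0.11] F [-5.8  0.3  2.4] 0.19287251199485336
-70,0,50,.5,-.7 [-0.0003, 0.0141, -0.005] [-0.1, -0.0, -0.2] j [0.93, 0.61, -1.02, 1.61, -1.07, -0.07] 0.0
-68,0,80,.5,-.7 [0.0011, 0.0411, -0.0181] [-0.1, -0.0, -0.2] j [0.95, 0.55, -1.01, 1.55, -1.07, 0.01] 0.0
-55,0,100,.5,-.7 [0.0096, 0.0634, -0.019] [-0.1, -0.0, -0.2] j [0.93, 0.51, -0.99, 1.53, -1.07, 0.08] 0.0
-45,0,115,.5,-.7 [0.0161, 0.0802, -0.0195] [-0.1, -0.0, -0.2] j [0.92, 0.49, -0.96, 1.52, -1.07, 0.13] 0.0
```

View pics/s2.png

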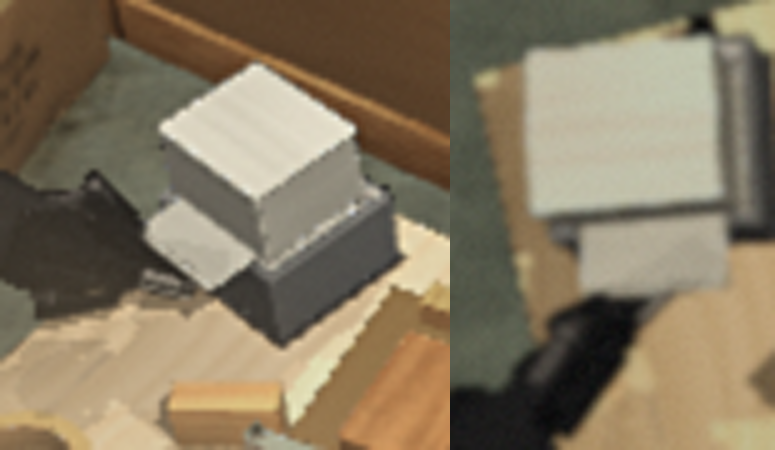

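The finger is under the lip. Its tip is just touching the box front at about 6 N, so I'll back off a few mm and then lift.

>>> {"api": "servo_tool", "payload": {"increments": [[0, -0.001, 0.001, -0.006, 0, 0, 0], [0, -0.003, 0.01, -0.01, 0, 0, 0], [0, -0.004, 0.02, -0.014, 0, 0, 0], [0, -0.004, 0.028, -0.018, 0, 0, 0], [0, -0.003, 0.036, -0.022, 0, 0, 0], [0, -0.003, 0.044, -0.025, 0, 0, 0], [0, -0.003, 0.044, -0.025, 0, 0, 0]]}}

```text
clock: 7.38
position: [473.9, 215.4, 85.7]
ee_rot: [0.769, 0.386, 0.231, 0.455]
contact_force: [-0.4, -0.5, -0.4]
gripper_width: 0.2
grasp_force: 0.3
```

```bash
python3 st.py "-58,0,102,.5,-.7" "-45,0,115,.5,-.7" "-45,0,112,.2,-.7" "5,0,112,.2,-.7"
```

```text
t 7.375 box [-73.8  -0.5  85.7] j [0.97, 0.53, -1.02, 1.53, -1.07, 0.02] F [-0.4 -0.5 -0.4] 0.17171353275430812
-58,0,102,.5,-.7 [0.0107, 0.0199, 0.0025] [-0.0, 0.1, -0.3] j [0.94, 0.51, -0.99, 1.53, -1.07, 0.08] 0.0
-45,0,115,.5,-.7 [0.0192, 0.036, 0.005] [-0.0, 0.1, -0.3] j [0.92, 0.49, -0.96, 1.52, -1.07, 0.13] 0.0
-45,0,112,.2,-.7 [0.0192, 0.0334, 0.0064] [-17.2, 0.1, -0.3] j [0.98, 0.67, -0.99, 1.55, -1.37, -0.08] 0.0
5,0,112,.2,-.7 [0.0515, 0.0516, 0.0399] [-17.2, 0.1, -0.3] j [0.87, 0.69, -0.91, 1.64, -1.37, -0.03] 0.0
```

>>> {"api": "servo_tool", "payload": {"increments": [[0, 0.003, 0.007, 0, 0, 0, 0], [0, 0.006, 0.014, 0.001, 0, 0, 0], [0, 0.01, 0.021, 0.002, 0, 0, 0], [0, 0.013, 0.027, 0.003, 0, 0, 0], [0, 0.016, 0.034, 0.004, 0, 0, 0], [0, 0.016, 0.034, 0.004, 0, 0, 0]]}}

```text
clock: 8.12
position: [499.7, 216.4, 113.5]
ee_rot: [0.769, 0.386, 0.231, 0.455]
contact_force: [-1.6, 0.4, -0.5]
gripper_width: 0.2
grasp_force: 0.1
```

```bash
python3 st.py "-50,0,115,.2,-.7" "-20,0,113,.2,-.7" "5,0,112,.2,-.7"; python3 - <<'E'
from h import *
a=arm.get_image("scene");b=arm.get_image("top")
o=cv2.resize(a["color"][105:195,140:230],None,fx=5,fy=5,interpolation=cv2.INTER_CUBIC)
t=cv2.resize(b["color"][165:255,115:180],None,fx=5,fy=5,interpolation=cv2.INTER_CUBIC)
cv2.imwrite("pics/s3.png",np.hstack([o,t])[:,:,::-1])
E
```

```text
t 8.125 box [-48.1  -1.2 113.5] j [0.93, 0.49, -0.97, 1.52, -1.07, 0.12] F [-1.6  0.4 -0.5] 0.16540174173247904
-50,0,115,.2,-.7 [-0.0003, 0.0002, -0.0026] [-17.2, 0.1, -0.3] j [0.99, 0.66, -0.99, 1.53, -1.37, -0.08] 0.0
-20,0,113,.2,-.7 [0.0191, 0.0094, 0.0184] [-17.2, 0.1, -0.3] j [0.92, 0.67, -0.95, 1.6, -1.37, -0.05] 0.0
5,0,112,.2,-.7 [0.0353, 0.0176, 0.0357] [-17.2, 0.1, -0.3] j [0.87, 0.69, -0.91, 1.64, -1.37, -0.03] 0.0
```

View pics/s3.png

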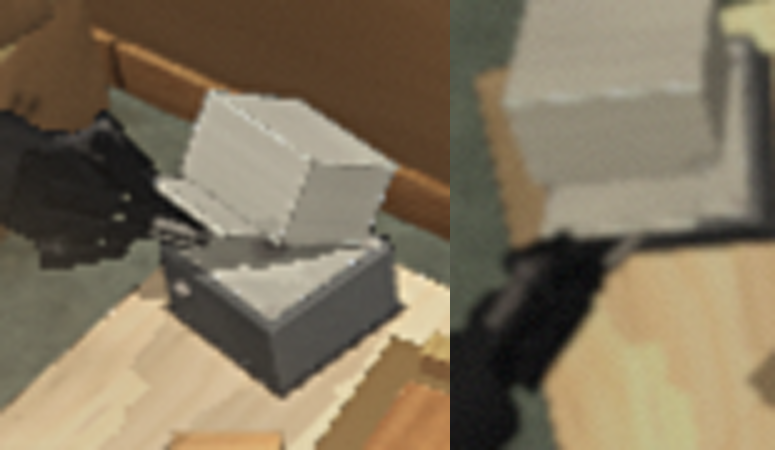

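The guard stands open at about 0.65 rad, resting on the finger at left (170,215), and the toggle is untouched. Next I'll level the finger, open it slightly to clear the gripper body, and go in.

>>> {"api": "servo_tool", "payload": {"increments": [[0.06, 0, 0, -0.001, -6, 0, 0], [0.1, 0, 0, -0.002, -12, 0, 0], [0.12, 0, 0, -0.002, -17.2, 0, 0], [0.12, 0, 0, -0.002, -17.2, 0, 0], [0.12, 0.005, 0.002, 0.003, -17.2, 0, 0], [0.12, 0.01, 0.005, 0.009, -17.2, 0, 0], [0.12, 0.014, 0.007, 0.013, -17.2, 0, 0], [0.12, 0.014, 0.007, 0.013, -17.2, 0, 0]]}}

```text
clock: 9.22
position: [520.1, 218.3, 113.3]
ee_rot: [0.693, 0.346, 0.285, 0.565]
contact_force: [-0.1, -0.4, -0.4]
gripper_width: 10.2
grasp_force: 0.0
```

```bash
python3 st.py "-27,0,112,.2,-.7" "-10,0,112,.2,-.7" "5,0,112,.2,-.7" "8,0,112,.2,-.7"
```

```text
t 9.225 box [-27.6  -0.6 113.3] j [0.94, 0.67, -0.96, 1.58, -1.37, -0.07] F [-0.1 -0.4 -0.4] 10.213192452985144
-27,0,112,.2,-.7 [0.0008, -0.0012, 0.0003] [-0.1, 0.2, -0.3] j [0.94, 0.67, -0.96, 1.58, -1.37, -0.06] 0.0
-10,0,112,.2,-.7 [0.0118, 0.0013, 0.013] [-0.1, 0.2, -0.3] j [0.9, 0.68, -0.93, 1.62, -1.37, -0.04] 0.0
5,0,112,.2,-.7 [0.0215, 0.0036, 0.0242] [-0.1, 0.2, -0.3] j [0.87, 0.69, -0.91, 1.64, -1.37, -0.03] 0.0
8,0,112,.2,-.7 [0.0235, 0.004, 0.0265] [-0.1, 0.2, -0.3] j [0.86, 0.69, -0.91, 1.65, -1.37, -0.02] 0.0
```

>>> {"api": "servo_tool", "payload": {"increments": [[0.12, 0.003, 0, 0.003, 0, 0, 0], [0.12, 0.006, 0, 0.006, 0, 0, 0], [0.12, 0.009, 0.001, 0.01, 0, 0, 0], [0.12, 0.012, 0.001, 0.013, 0, 0, 0], [0.12, 0.014, 0.002, 0.016, 0, 0, 0], [0.12, 0.016, 0.002, 0.018, 0, 0, 0]]}}

```text
clock: 9.98
position: [543.8, 221.1, 111.5]
ee_rot: [0.692, 0.347, 0.286, 0.565]
contact_force: [-1.0, 1.7, 1.0]
gripper_width: 10.0
grasp_force: 0.6
```

```bash
python3 st.py "0,0,112,.2,-.7" "4,0,112,.2,-.7"; python3 - <<'E'
from h import *
a=arm.get_image("scene");b=arm.get_image("top")
o=cv2.resize(a["color"][105:195,140:230],None,fx=5,fy=5,interpolation=cv2.INTER_CUBIC)
t=cv2.resize(b["color"][165:255,115:180],None,fx=5,fy=5,interpolation=cv2.INTER_CUBIC)
cv2.imwrite("pics/s4.png",np.hstack([o,t])[:,:,::-1])
E
```

```text
t 9.975 box [ -3.8   0.6 111.5] j [0.89, 0.69, -0.92, 1.62, -1.37, -0.04] F [-1.   1.7  1. ] 10.046465310609795
0,0,112,.2,-.7 [0.002, 0.0011, 0.0031] [-0.0, 0.1, -0.2] j [0.88, 0.69, -0.92, 1.63, -1.37, -0.03] 0.0
4,0,112,.2,-.7 [0.0046, 0.0017, 0.0061] [-0.0, 0.1, -0.2] j [0.87, 0.69, -0.91, 1.64, -1.37, -0.03] 0.0
```

View pics/s4.png

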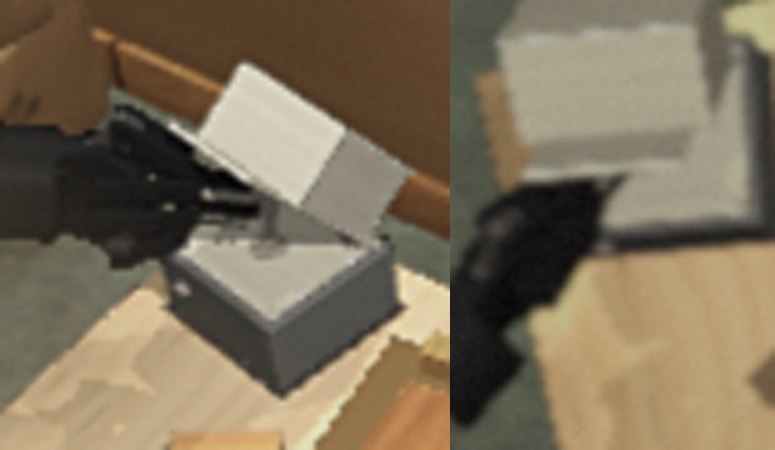

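The guard is up at about 0.95 rad. The fingertip at (255,205) is against the toggle, which is now roughly upright with its base at (265,248). I'll push on in small steps.

>>> {"api": "servo_tool", "payload": {"increments": [[0.12, 0.001, 0, 0.002, 0, 0, 0], [0.12, 0.003, 0.001, 0.004, 0, 0, 0], [0.12, 0.005, 0.001, 0.006, 0, 0, 0], [0.12, 0.005, 0.001, 0.006, 0, 0, 0]]}}

```text
clock: 10.58
position: [550.9, 220.8, 110.9]
ee_rot: [0.692, 0.348, 0.285, 0.565]
contact_force: [-4.8, 1.4, 0.7]
gripper_width: 10.4
grasp_force: 2.5
```

```bash
python3 st.py "7,0,112,.2,-.7"
```

```text
t 10.575 box [ 3.300e+00 -1.000e-01  1.109e+02] j [0.87, 0.69, -0.91, 1.64, -1.37, -0.03] F [-4.8  1.4  0.7] 10.372228397070652
7,0,112,.2,-.7 [0.0025, 0.0016, 0.0024] [-0.0, 0.2, -0.1] j [0.86, 0.69, -0.91, 1.65, -1.37, -0.02] 0.0
```

>>> {"api": "servo_tool", "payload": {"increments": [[0.12, 0.001, 0, 0.001, 0, 0, 0], [0.12, 0.001, 0, 0.001, 0, 0, 0]]}}

```text
clock: 10.82
position: [551.5, 220.8, 110.7]
ee_rot: [0.691, 0.348, 0.285, 0.565]
contact_force: [-11.5, 2.0, 2.9]
gripper_width: 10.5
grasp_force: 5.5
```

```bash
python3 st.py; python3 - <<'E'
from h import *
a=arm.get_image("scene")
o=cv2.resize(a["color"][110:180,150:230],None,fx=8,fy=8,interpolation=cv2.INTER_CUBIC)
cv2.imwrite("pics/s5.png",o[:,:,::-1])
E
```

```text
t 10.825 box [  3.9  -0.2 110.7] j [0.87, 0.69, -0.91, 1.64, -1.37, -0.03] F [-11.5   2.    2.9] 10.478252859194196
```

View pics/s5.png

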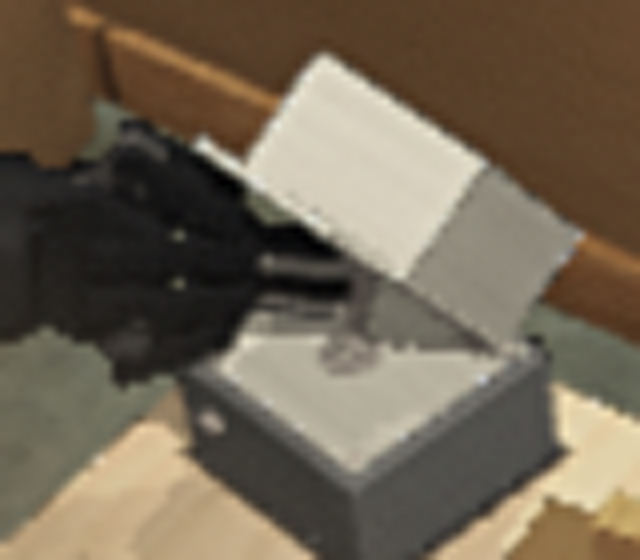

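The force climbs steeply, from 4.8 to 11.5 N in about 1 mm, so the toggle is on its stop. Withdrawing.

>>> {"api": "servo_tool", "payload": {"increments": [[0.12, -0.004, 0, -0.005, 0, 0, 0], [0.12, -0.009, -0.001, -0.012, 0, 0, 0], [0.12, -0.015, -0.002, -0.018, 0, 0, 0], [0.12, -0.02, -0.003, -0.024, 0, 0, 0], [0.12, -0.026, -0.004, -0.031, 0, 0, 0], [0.12, -0.032, -0.006, -0.038, 0, 0, 0], [0.12, -0.038, -0.008, -0.045, 0, 0, 0], [0.12, -0.038, -0.008, -0.08, 0, 0, 0], [0.12, -0.038, -0.008, -0.13, 0, 0, 0], [0.12, -0.038, -0.008, -0.17, 0, 0, 0], [0.12, -0.038, -0.008, -0.18, 0, 0, 0], [0.12, -0.038, -0.008, -0.18, 0, 0, 0]]}}

```text
clock: 12.38
position: [386.7, 297.2, 139.0]
ee_rot: [0.692, 0.347, 0.286, 0.565]
contact_force: [-0.8, -0.0, -0.1]
gripper_width: 10.2
grasp_force: 0.0
```

```bash
python3 st.py; python3 - <<'E'
from h import *
a=arm.get_image("scene");b=arm.get_image("top")
o=cv2.resize(a["color"][105:195,140:230],None,fx=5,fy=5,interpolation=cv2.INTER_CUBIC)
t=cv2.resize(b["color"][165:255,115:180],None,fx=5,fy=5,interpolation=cv2.INTER_CUBIC)
cv2.imwrite("pics/s6.png",np.hstack([o,t])[:,:,::-1])
E
```

```text
t 12.375 box [-155.6   86.8  139. ] j [1.41, 0.63, -0.91, 1.09, -1.38, 0.02] F [-0.8 -0.  -0.1] 10.187801828381643
```

View pics/s6.png

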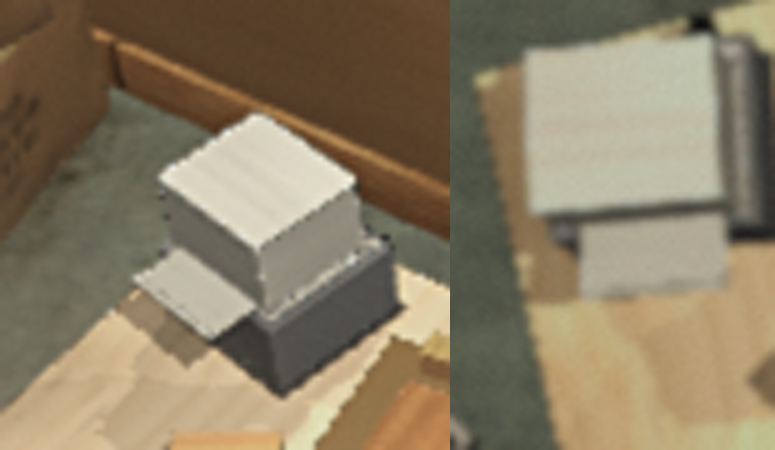

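```bash
python3 - <<'E'
from fk import *
im=arm.get_image("scene")
for n,t in(("off",-.35),("up",0),("0.6",.25),("on",.35)):
    print(n,[((proj(im,box2w(r*np.sin(t),0,67+r*np.cos(t)))[0]-[150,110])*8).round().tolist() for r in(0,25,50)])
o=cv2.imread("pics/s5.png")[200:380,270:450]; cv2.imwrite("pics/z.png",cv2.resize(o,None,fx=3.3,fy=3.3,interpolation=cv2.INTER_CUBIC))
E
```

```text
off [[354.0, 352.0], [331.0, 322.0], [307.0, 290.0]]
up [[354.0, 352.0], [346.0, 309.0], [338.0, 264.0]]
0.6 [[354.0, 352.0], [358.0, 302.0], [362.0, 252.0]]
on [[354.0, 352.0], [362.0, 301.0], [371.0, 249.0]]
```

View pics/z.png

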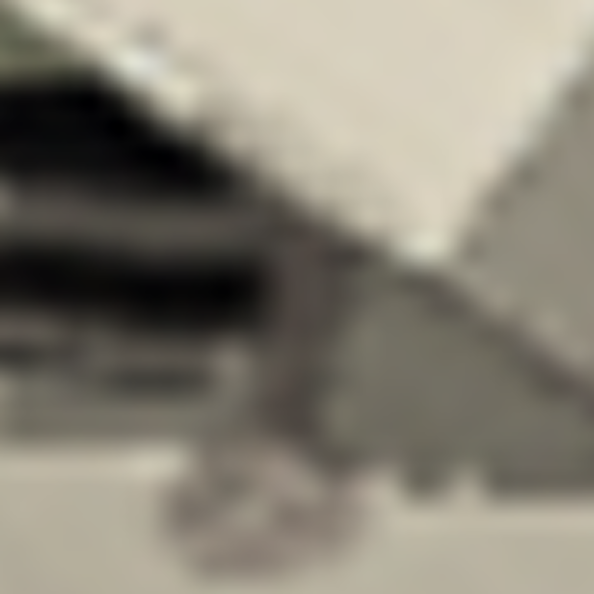

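The guard is shut. In the zoom the toggle shank runs through about (361,291) and (358,321) in crop s5, which fits the fully-on lean and the hard stop I felt. Handing in.

```bash
python3 -c "
from bench import arm
print(arm.job_done())"
```

```text
the job is handed in; nothing more can be done
None
```

I lifted the guard, pushed the guarded toggle back until it hit its stop (peak force about 12 N), drew the finger out and the guard dropped shut; I handed the job in at about 12.5 s, and the judge's result was not shown.

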